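# Shut the toolbox drawer and tip the tall carton into its taped place

## Task

Make room on the closet shelf: first push the toolbox's open drawer fully shut with the fingertips, then push the tall standing carton over so that it comes to lie flat on a broad side, wholly within the taped outline in front of the toolbox (lying on the tape itself is fine). Only push: do not lift or carry the carton, do not move it off its feet before the drawer is shut, and leave the glue bottle, the squat carton, the jar and the tools as they are.

Things in the scene. Friction and masses are not known exactly. Their poses are not given: they have to be found in the camera images.
- drawer (a joint): the sliding drawer in the middle of the grey toolbox's front: how far it stands open, in m; 0 is fully shut (a firm stop), it starts 0.065 to 0.105 open and grows as it comes out. It slides along the outline's x axis, shutting towards +x, with about 1.5 N of friction and no spring
- drawer_front (a point): the middle of the drawer's flat outer front, 70 mm above the shelf; moves with the drawer. x axis points into the toolbox (the shutting direction), y to the left, z up. The front is 118 mm wide and reaches from 13 to 99 mm above the shelf; a lip 70 mm wide and 8 mm high sticks out 13 mm at 30 mm above the shelf.
- toolbox: the grey plastic toolbox, fixed: 300 mm wide (its y), 200 deep (its x), 115 tall, with a flat carrying handle on top up to 129 mm; origin at the centre of its underside. Its front face (at x -100 mm) is 2 mm behind the shut drawer's front
- outline: the rectangle of dark grey tape stuck on the shelf in front of the toolbox, no thickness, origin at its centre on the shelf. Outer size 135 mm along its x axis (towards the toolbox) by 220 mm along its y axis (along the toolbox's front); tape 12 mm wide. The open drawer stands out over it
- carton: the tall cardboard carton, standing over one of the outline's two short ends (+y or -y), broad sides facing along the outline's y within about 0.1 rad; 85 wide (its x), 50 deep (its y), 140 mm tall (its z), 0.18 to 0.35 kg, evenly filled. Origin: centre of its underside. Simply tipped where it starts towards the outline's centre, by a push in its top third, it lands inside
- carton_mid (a point): the middle of the tall carton, 70 mm above its underside when standing; 25 mm above the shelf when it lies on a broad side
- foot_a (a point): mid-depth of the carton's underside at its -x side (x -42.5, y 0, z 0 mm in the carton's frame)
- foot_b (a point): the same at its +x side (x 42.5, y 0, z 0 mm)
- top_a (a point): mid-depth of the carton's top at its -x side (x -42.5, y 0, z 140 mm)
- top_b (a point): the same at its +x side (x 42.5, y 0, z 140 mm)
- glue_bottle: white round bottle, 48 mm across, 125 mm tall, standing over the other short end of the outline, opposite the tall carton; origin at the centre of its underside
- squat_carton: small cardboard carton 70 x 60 x 65 mm tall, standing to one side of the outline; origin at the centre of its underside
- screw_jar: glass jar with steel cap, 60 mm across, 75 mm tall, standing to the other side of the outline; origin at the centre of its underside
- screwdriver: screwdriver with yellow handle, 200 mm long, lying on the rear half of the toolbox top; origin about mid-length, underneath
- mallet: wooden mallet, 245 mm long, head 76 x 48 x 48 mm, lying crosswise on the shelf near the front edge, to the left between robot and outline; origin at shelf height under the handle, 36 mm short of the head
- pliers: steel pliers, 170 mm long, 16 mm high, lying at the right of the shelf; origin at the pivot, at shelf height
- spirit_level: aluminium spirit level, 400 x 22 x 48 mm high, standing on edge at the left of the shelf; origin at the centre of its underside
There are look-alikes about, which are no part of the job. Leave any green look-alike of the squat_carton alone.

How it is judged (in metres and radians):
On the way, in this order (a step that is already met when the one before it is completed fails the run):
1. the drawer is fully shut, the tall carton still standing (value of joint drawer below 0.006 m and angle between carton's own z axis and vertical below 0.15 rad), for 0.2 s.
2. the tall carton lies on a broad side inside the outline (angle between carton's own z axis and vertical between 1.5 and 1.64 rad and height (world z) of carton_mid below 0.032 m and x of foot_a in the frame of outline between -0.0705 and 0.0705 m and y of foot_a in the frame of outline between -0.113 and 0.113 m and x of foot_b in the frame of outline between -0.0705 and 0.0705 m and y of foot_b in the frame of outline between -0.113 and 0.113 m and x of top_a in the frame of outline between -0.0705 and 0.0705 m and y of top_a in the frame of outline between -0.113 and 0.113 m and x of top_b in the frame of outline between -0.0705 and 0.0705 m and y of top_b in the frame of outline between -0.113 and 0.113 m), for 0.2 s.
At the end, for the whole second after the job is handed in: The drawer is within 6 mm of shut; the carton lies on a broad side (its long axis within 0.07 rad of level, its middle under 32 mm), at rest, its four corners no more than 3 mm beyond the outer edges of the tape; bottle, squat carton and jar still stand (all of step 2 and value of joint drawer below 0.006 m and linear speed of carton below 0.02 m/s and angular speed of carton below 0.1 rad/s and angle between each of glue_bottle, squat_carton, screw_jar's own z axis and vertical below 0.1 rad); the robot touches nothing.
It fails at once if the standing or tipping carton is lifted (its middle more than 90 mm above the shelf) (height (world z) of carton_mid above 0.09 m).
It fails at once if the lying carton is lifted or carried (its middle more than 55 mm above the shelf) (angle between carton's own z axis and vertical above 1.4 rad and height (world z) of carton_mid above 0.055 m).
It fails at once if the carton is tipped over before the drawer is shut (angle between carton's own z axis and vertical above 0.6 rad and value of joint drawer above 0.015 m).
It fails at once if a bystander is moved by more than 25 mm (distance of any of glue_bottle, squat_carton, screw_jar, screwdriver, mallet, pliers, spirit_level from where it was at the start of the episode above 0.025 m).
It also fails if it takes over 45 s, if anything falls off the work surface, if the arm or the gripper's body presses on something with over 40 N, if the wrist force passes 120 N, or if a joint passes its speed limit or range.

## Robot

A 6-joint arm with a two-finger parallel gripper is mounted at the origin on the work surface. World frame = base frame: x ahead of the robot, y to its left, z up, the work surface at z = 0. Lengths are in m, angles in degrees, forces in N, time in s.
With the tool pointing down it reaches from about 0.4 to 0.825 m from the base axis. Payload 7 kg.
Tool frame: the origin (TCP) lies on the centre line of the jaws, within the pads' length; the fingertips stand 11 mm ahead of it and the grasp point (between the pads) lies 8 mm behind it; z points along the fingers, y is the line along which they close (so a half turn about z gives the same grasp; the last joint's range is limited). The gripper opens to 88 mm and grips with 3 to 60 N. Pads are 19 mm wide; open, the fingers measure 130 mm over their backs; the gripper's body (78 mm by 193 mm) begins 47 mm behind the grasp point.
Start: joints at [89.674, 20.546, 0.682, 0, -70.136, -16.507], TCP at [0.195, 0.646, 0.238] pointing down, gripper open.
Joint ranges: [-176.03, 176.03], [-82.01, 121.73], [-58.28, 71.71], [-173.87, 95.51], [-174.79, -0.11], [-173.66, 173.66]. Speed limits (degrees/s): [136.94, 136.94, 172.46, 180, 180, 180].

## Interface

Orientations are given as [roll, pitch, yaw] about the fixed x, y, z axes, in that order (R = Rz(yaw) Ry(pitch) Rx(roll)).
In Python, from plant import r, capture, camera_model, job gives the robot as it stands.
- The arm moves only by the tool drive_tool, never from a script. Its argument "increments" is a list that holds one entry, the list of rows, each a list of 5 numbers: the gripper's target within -1 to 1 (fully open at 1, half-way at 0, shut at -1), then the shift along the tool's x, y, z scaled (see below), then the turn about the tool's z scaled (see below). In form: [[[gripper, tx, ty, tz, roll], ...]]. A call has 1 to 5 rows; each row is the pose to reach, as a shift and turn from the pose commanded when the call began, along the tool's axes at that moment, turning the shorter way round; what a row does not reach only later rows make up. The controller multiplies each number of a shift by 120 mm and each number of a turn by 360 degrees. A row lasts 1/8 s, in which the tool goes at most 62.5 mm and 10.7 degrees, less where a joint would pass 70% of its speed; a pose out of reach is approached as far as the arm can. A call with a number of a shift or a turn outside -1 to 1 is refused whole. A call with a gripper value outside its range is refused whole. The fingers move at their own pace and stop on an object; "squeeze" is the grip in N (left out, the last holds). Time passes only in rows, so rows that repeat a pose let the fingers close. It gives the time, the measured TCP pose, the force, the opening and the grip force at its end, in the units of the state.
- r.get_state(): the state, without advancing time (a new reading comes with each control period).
- capture(name): name is "scene" or "side" or "wrist"; returns the picture (400x640x3 uint8, red, green, blue); there is no depth.
- camera_model(name): a dict with "camera_matrix" (3x3 intrinsics, pixels), "k1" (the pictures are not rectified: a ray, as slopes to the right and down, at radius r is drawn at 1 + k1 r^2 times it, then the intrinsics apply), "rvec" (rotation vector, rad) and "tvec" (3), from world to camera coordinates, as OpenCV has them. Camera axes: x right, y down, z forward; pixel columns grow to the right and rows downward; lengths in m; the calibration is good to about 2 mm. A picture is of the moment at which its call begins: read the wrist's pose just before it. camera_model takes no time and is no camera call; for the wrist camera it gives the pose at the moment of the call.
- job.close_job(): hands the job in; it is judged then, once.
The state is a dict: "time_s": time; "joints": joint angles; "qd": joint speeds; "joint_torque": joint torques, N m; "tcp_pos": TCP position; "eef_rot": TCP orientation; "contact_force": force on the tool from outside, world axes, zero at the start; "moment": the same for the moment, N m; "gripper_width": finger opening in m; "gripper_force": force on a finger pad.
Only numpy, scipy, OpenCV 4.12 (cv2) and the standard library are available. Lean on these libraries where they do the work, as an engineer would, in place of code of your own. Each camera call takes 0.05 s, during which the arm holds its last target. There are 200 camera calls.

## Working session

There is one attempt and no reset: what is moved stays moved. The work goes in short steps, Python scripts to look and compute and a tool call to move; the robot and the scene stay as the last step left them, time stands still between calls to the robot, and variables do not carry over. Pictures are saved under pics/ and viewed, at most 10 in all, crops included, and the job is handed in when it is done.

Besides the shell and the picture viewer there is one more tool, called after "Emit:" by a JSON object that holds its "op" and its "data", one argument or row to a line. drive_tool: Moves the arm, as the interface text tells. Its arguments: {"type":"object","properties":{"increments":{"type":"array"},"squeeze":{"type":"number"}},"required":["increments"]}

```bash
mkdir -p pics; cat > h.py <<'E'
import numpy as np,cv2
from plant import r,capture,camera_model,job
def ray(cam,u,v):
    m=cam;K=np.array(m["camera_matrix"]);d=np.array([(u-K[0,2])/K[0,0],(v-K[1,2])/K[1,1]])
    s=d.copy()
    for _ in range(30): s=d/(1+m["k1"]*(s@s))
    R=cv2.Rodrigues(np.array(m["rvec"],float))[0];t=np.array(m["tvec"],float).ravel()
    return -R.T@t,R.T@np.array([s[0],s[1],1])
def at(cam,u,v,z):
    c,d=ray(cam,u,v);return c+d*(z-c[2])/d[2]
def proj(m,P):
    R=cv2.Rodrigues(np.array(m["rvec"],float))[0];t=np.array(m["tvec"],float).ravel();K=np.array(m["camera_matrix"])
    p=np.atleast_2d(P)@R.T+t;s=p[:,:2]/p[:,2:];s=s*(1+m["k1"]*(s**2).sum(1,keepdims=True))
    return s*[K[0,0],K[1,1]]+K[:2,2]
def save(n,name):
    im=capture(n)[:,:,::-1];cv2.imwrite(name,im);return im
E
python3 - <<'E'
from h import *
a=save("scene","pics/scene.png");b=save("side","pics/side.png")
for n in("scene","side"):
    m=camera_model(n);c,d=ray(m,320,200);print(n,c,d,np.array(m["camera_matrix"])[0,0],m["k1"])
s=r.get_state();print(s["tcp_pos"],s["eef_rot"],s["time_s"],s["contact_force"])
E
```

```text
scene [1.65993001 0.35435907 1.49432786] [-0.60702257 -0.18944824 -0.77181848] 490.5212563292351 -0.03726361110259357
side [ 0.02075663 -0.93541226  1.29020395] [ 0.34249702  0.57435004 -0.74352984] 515.4776541862088 -0.09552996246319735
[0.19539431 0.64566333 0.23670398] [ 1.79913792e+02 -9.41206549e-03 -1.68400764e+01] 0.1 [ 0.89989208 -0.20730918 -0.50093866]
```

View pics/scene.png

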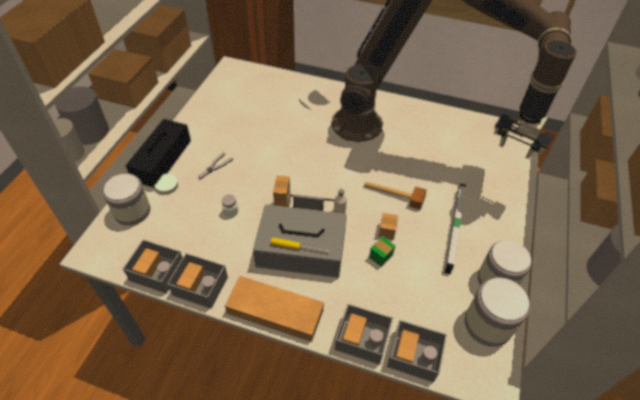

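View pics/side.png

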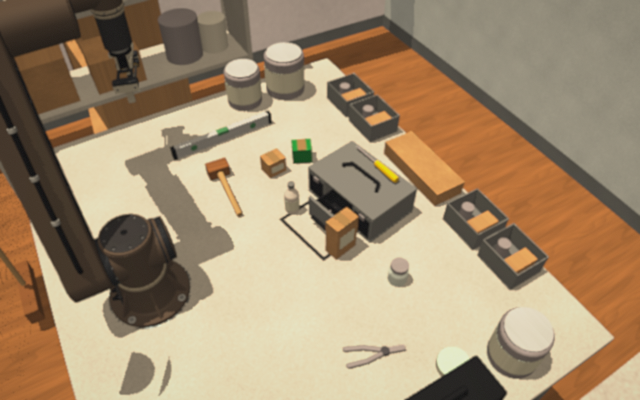

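The tall carton is at scene (282,190) and side (341,232), at the right (-y) end of the outline. The bottle is at side (291,198). The squat carton is at side (273,162), with its green look-alike at (302,150). The orange box at side (424,167) and the cartons in the trays aren't part of the job. Next I'll take close crops.

```bash
python3 - <<'E'
import cv2
a=cv2.imread("pics/side.png")[140:270,265:425];cv2.imwrite("pics/sc.png",cv2.resize(a,None,fx=4.5,fy=4.5,interpolation=cv2.INTER_CUBIC))
a=cv2.imread("pics/scene.png")[165:280,240:400];cv2.imwrite("pics/cc.png",cv2.resize(a,None,fx=5,fy=5,interpolation=cv2.INTER_CUBIC))
E
```

```text
(no output)
```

View pics/sc.png

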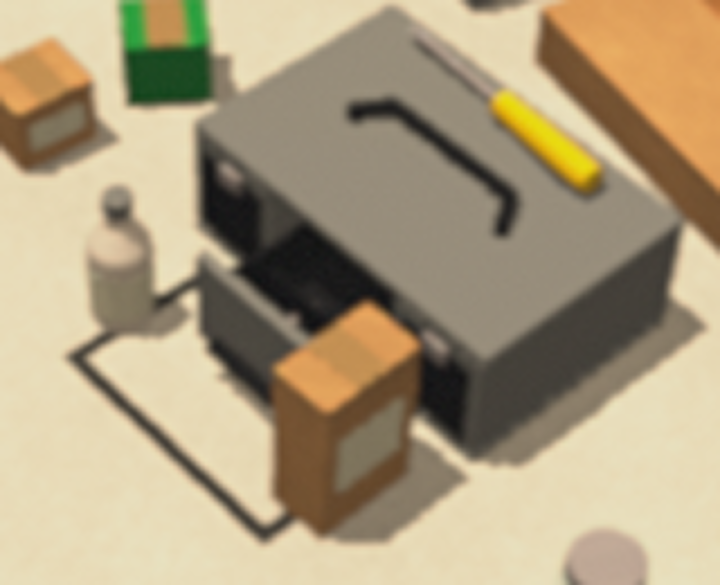

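View pics/cc.png

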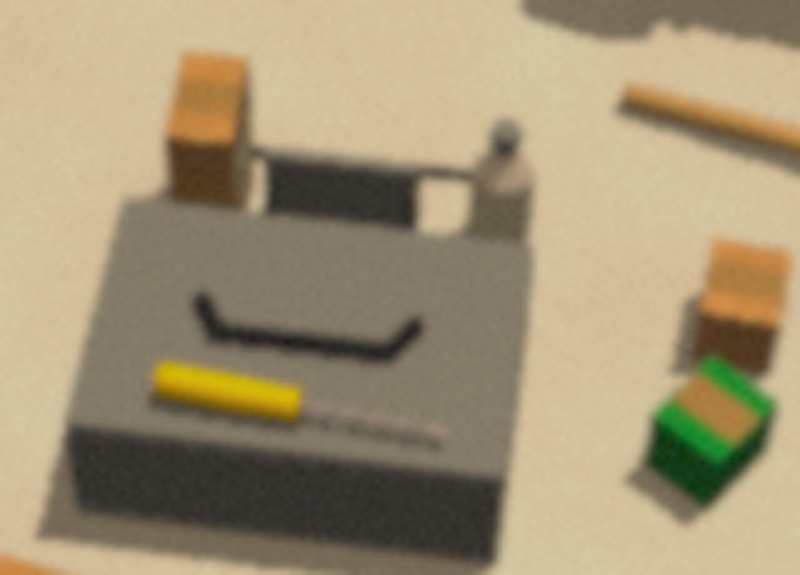

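```bash
python3 - <<'E'
from h import *
S=camera_model("side");C=camera_model("scene")
fs=lambda u,v,z:at(S,264.5+(u+.5)/4.5,139.5+(v+.5)/4.5,z)[:2]*1000
fc=lambda u,v,z:at(C,239.5+(u+.5)/5,164.5+(v+.5)/5,z)[:2]*1000
p=lambda n,L:print(n,[q.round().tolist() for q in L])
p("tb side FL FR BR BL",[fs(*q,.115) for q in[(200,122),(487,362),(682,222),(392,8)]])
p("tb scene",[fc(*q,.115) for q in[(530,237),(125,200),(70,430),(500,478)]])
p("outline FL FR",[fs(*q,0) for q in[(68,357),(264,541)]])
p("drawerL top",[fs(200,255,.099)])
p("drawer scene top FL? FR?",[fc(*q,.099) for q in[(418,172),(268,155)]])
p("carton top side FL FR BR BL",[fs(*q,.14) for q in[(272,370),(328,415),(420,348),(368,300)]])
p("carton base side FR BR FL",[fs(*q,0) for q in[(322,535),(408,470),(275,495)]])
p("carton top scene FR FL BL BR",[fc(*q,.14) for q in[(182,52),(247,57),(240,140),(168,137)]])
p("bottle base side",[fs(122,325,0)]);p("bottle top side",[fs(118,200,.125),fc(505,125,.125)])
p("squat top",[fs(*q,.065) for q in[(0,75),(50,40),(92,82),(30,115)]])
E
```

```text
tb side FL FR BR BL [[604.0, 116.0], [658.0, -174.0], [849.0, -137.0], [792.0, 152.0]]
tb scene [[597.0, 120.0], [662.0, -166.0], [858.0, -124.0], [798.0, 160.0]]
outline FL FR [[459.0, 54.0], [500.0, -156.0]]
drawerL top [[548.0, 15.0]]
drawer scene top FL? FR? [[554.0, 21.0], [576.0, -89.0]]
carton top side FL FR BR BL [[521.0, -128.0], [533.0, -177.0], [614.0, -159.0], [606.0, -107.0]]
carton base side FR BR FL [[537.0, -171.0], [618.0, -154.0], [527.0, -126.0]]
carton top scene FR FL BL BR [[535.0, -171.0], [524.0, -124.0], [601.0, -100.0], [616.0, -150.0]]
bottle base side [[508.0, 62.0]]
bottle top side [[512.0, 68.0], [511.0, 74.0]]
squat top [[521.0, 282.0], [572.0, 298.0], [579.0, 240.0], [521.0, 231.0]]
```

Measurements, which agree between the two views:
- **Toolbox:** yaw about 11°, front centre (630,-27) mm.
- **Drawer:** open about 66 mm.
- **Outline:** centre about (546,-38).
- **Carton:** centre (570,-140), yaw about 12.5°, which puts it at outline y ≈ -105.
- **Bottle:** (511,70).

The carton is standing over the -y end, as described. I'll turn the jaws' closing axis along the shutting direction (yaw -79°), keep the fingers shut, and travel high.

Emit:
{"op": "drive_tool", "data": {
  "increments": [
    [[-1,0.86,1,0,0.147],[-1,0.86,1,0,0.147],[-1,0.86,1,0,0.147],[-1,0.86,1,0,0.147],[-1,0.86,1,0,0.147]]
  ]
}}

```text
time_s: 0.72
tcp_pos: [0.2598, 0.5006, 0.2376]
eef_rot: [180.0, 0.0, -70.1]
contact_force: [0.1, 0.1, -0.9]
gripper_width: 0.0434
gripper_force: 0.0
```

```bash
cat > go.py <<'E'
import sys
from h import *
from scipy.spatial.transform import Rotation as Ro
s=r.get_state();x,y,z,psi=map(float,sys.argv[1:])
R=Ro.from_euler("xyz",s["eef_rot"],degrees=True).as_matrix();p=np.array(s["tcp_pos"])
print("t",s["time_s"],"tcp",p.round(4),"rot",np.round(s["eef_rot"],2),"F",np.round(s["contact_force"],1),"w",s["gripper_width"])
print("shift",(R.T@(np.array([x,y,z])-p)/.12).round(3),"roll",round(-((psi-s["eef_rot"][2]+180)%360-180)/360,4))
E
python3 go.py .507 -.049 .22 -79
```

```text
t 0.725 tcp [0.2598 0.5006 0.2376] rot [179.99   0.   -70.14] F [ 0.1  0.1 -0.9] w 0.043446364069814856
shift [ 5.007 -0.382  0.146] roll 0.0246
```

Emit:
{"op": "drive_tool", "data": {
  "increments": [
    [[-1,1,-0.08,0,0.0246],[-1,1,-0.08,0,0.0246],[-1,1,-0.08,0,0.0246]]
  ]
}}

```text
time_s: 1.1
tcp_pos: [0.3107, 0.3889, 0.2377]
eef_rot: [180.0, -0.0, -78.8]
contact_force: [-0.1, 1.0, -0.9]
gripper_width: 0.013
gripper_force: 0.0
```

```bash
python3 go.py .507 -.049 .22 -79
```

```text
t 1.1 tcp [0.3107 0.3889 0.2377] rot [ 1.7998e+02 -1.0000e-02 -7.8770e+01] F [-0.1  1.  -0.9] w 0.012969681065765647
shift [ 3.898 -0.893  0.147] roll 0.0006
```

Emit:
{"op": "drive_tool", "data": {
  "increments": [
    [[-1,1,-0.22,0,0],[-1,1,-0.22,0,0],[-1,1,-0.22,0,0]]
  ]
}}

```text
time_s: 1.48
tcp_pos: [0.3602, 0.2771, 0.2376]
eef_rot: [180.0, -0.0, -78.8]
contact_force: [-0.3, 0.3, 0.8]
gripper_width: 0.0005
gripper_force: 0.0
```

Emit:
{"op": "drive_tool", "data": {
  "increments": [
    [[-1,1,-0.22,0,0],[-1,1,-0.22,0,0],[-1,1,-0.22,0,0]]
  ]
}}

```text
time_s: 1.85
tcp_pos: [0.4101, 0.1651, 0.2375]
eef_rot: [180.0, -0.0, -78.8]
contact_force: [-0.3, 1.1, -0.1]
gripper_width: 0.0004
gripper_force: 0.0
```

Emit:
{"op": "drive_tool", "data": {
  "increments": [
    [[-1,1,-0.22,0,0],[-1,1,-0.22,0,0],[-1,1,-0.22,0,0]]
  ]
}}

```text
time_s: 2.22
tcp_pos: [0.4599, 0.053, 0.2371]
eef_rot: [180.0, -0.0, -78.9]
contact_force: [0.3, 0.7, 0.1]
gripper_width: 0.0006
gripper_force: 0.0
```

```bash
python3 go.py .507 -.049 .22 -79; python3 - <<'E'
from h import *
save("wrist","pics/w1.png")
E
```

```text
t 2.225 tcp [0.4599 0.053  0.2371] rot [ 1.7995e+02 -3.0000e-02 -7.8850e+01] F [0.3 0.7 0.1] w 0.0006048357660496276
shift [ 0.91  -0.221  0.143] roll 0.0004
```

View pics/w1.png

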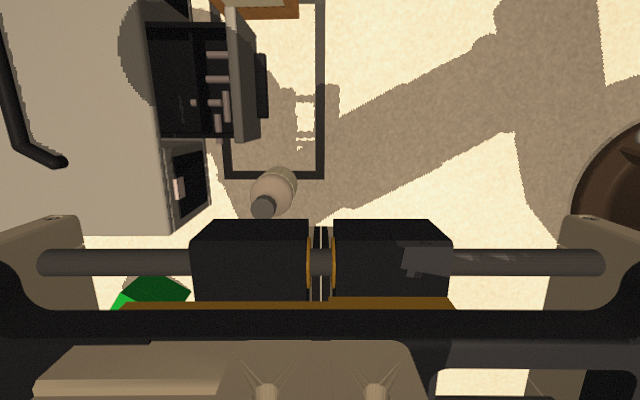

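The wrist view shows the open drawer with its front at about (258,140), its lip at (262,85), the bottle at (265,195) and the outline's outer corner at (324,179). The carton is at the top of the picture. I'll continue to the spot in front of the drawer.

```bash
python3 - <<'E'
from h import *
W=camera_model("wrist")
for n,u,v,z in[("corner",324,179,0),("tape far bl",225,178,0),("tape edge top",325,2,0),("drawer top L outer",259,137,.099),("drawer top outer far",236,8,.099),("lip",268,55,.034),("lip",268,117,.034)]:
  print(n,at(W,u,v,z).round(3))
E
```

```text
corner [0.453 0.061 0.   ]
tape far bl [0.585 0.085 0.   ]
tape edge top [ 0.494 -0.145  0.   ]
drawer top L outer [0.528 0.013 0.099]
drawer top outer far [ 0.563 -0.091  0.099]
lip [ 0.543 -0.071  0.034]
lip [ 0.534 -0.005  0.034]
```

Emit:
{"op": "drive_tool", "data": {
  "increments": [
    [[-1,0.91,-0.22,0.1,0],[-1,0.91,-0.22,0.1,0],[-1,0.91,-0.22,0.1,0]]
  ]
}}

```text
time_s: 2.65
tcp_pos: [0.5071, -0.0472, 0.2245]
eef_rot: [179.9, -0.0, -78.7]
contact_force: [-0.6, 0.5, -0.0]
gripper_width: 0.0003
gripper_force: 0.0
```

```bash
python3 go.py .507 -.049 .091 -79; python3 - <<'E'
from h import *
save("wrist","pics/w2.png")
E
```

```text
t 2.65 tcp [ 0.5071 -0.0472  0.2245] rot [ 1.799e+02 -1.000e-02 -7.869e+01] F [-0.6  0.5 -0. ] w 0.0003355720188134343
shift [0.014 0.002 1.112] roll 0.0009
```

View pics/w2.png

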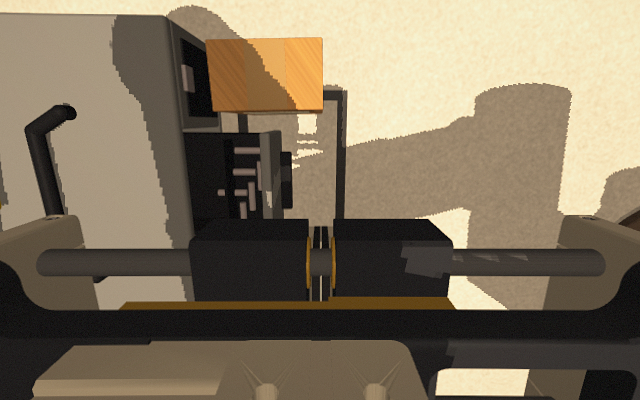

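The fingers sit in front of the drawer: the front's top edge is at about (280,130-215) and the lip at (287,180). The carton top's corners are at (207,40), (322,38), (322,110) and (212,111), and the tape corner is at (347,91). I'll lower to finger height.

```bash
python3 - <<'E'
from h import *
W=camera_model("wrist")
for n,u,v,z in[("corner",347,91,0),("c BR",207,40,.14),("c FR",322,38,.14),("c FL",322,111,.14),("c BL",212,111,.14),("drawer top R",280,131,.099),("drawer top",284,215,.099)]:
  print(n,at(W,u,v,z).round(3))
E
```

```text
corner [ 0.495 -0.154  0.   ]
c BR [ 0.612 -0.153  0.14 ]
c FR [ 0.531 -0.171  0.14 ]
c FL [ 0.521 -0.121  0.14 ]
c BL [ 0.603 -0.105  0.14 ]
drawer top R [ 0.555 -0.098  0.099]
drawer top [ 0.538 -0.018  0.099]
```

Emit:
{"op": "drive_tool", "data": {
  "increments": [
    [[-1,0,0.05,0.5,0],[-1,0,0.05,1,0],[-1,0,0.05,1,0],[-1,0,0.05,1,0]]
  ]
}}

```text
time_s: 3.2
tcp_pos: [0.5019, -0.0468, 0.1076]
eef_rot: [-179.9, -0.0, -78.5]
contact_force: [0.5, -0.4, 0.2]
gripper_width: -0.0
gripper_force: 0.0
```

```bash
python3 go.py .540 -.042 .091 -79
```

```text
t 3.2 tcp [ 0.5019 -0.0468  0.1076] rot [-1.7988e+02 -3.0000e-02 -7.8460e+01] F [ 0.5 -0.4  0.2] w -1.8792331565308797e-05
shift [ 0.025 -0.319  0.139] roll 0.0015
```

Emit:
{"op": "drive_tool", "data": {
  "increments": [
    [[-1,0,0,0.13,0],[-1,0,-0.12,0.13,0],[-1,0,-0.24,0.13,0],[-1,0,-0.36,0.13,0],[-1,0,-0.48,0.13,0]]
  ]
}}

```text
time_s: 3.82
tcp_pos: [0.5579, -0.0367, 0.0904]
eef_rot: [-180.0, -0.0, -78.6]
contact_force: [-1.7, -0.6, 2.1]
gripper_width: 0.0001
gripper_force: 1.1
```

Emit:
{"op": "drive_tool", "data": {
  "increments": [
    [[-1,0,-0.06,0,0],[-1,0,-0.12,0,0],[-1,0,-0.18,0,0],[-1,0,-0.24,0,0]]
  ]
}}

```text
time_s: 4.32
tcp_pos: [0.5852, -0.0313, 0.0898]
eef_rot: [180.0, -0.0, -78.6]
contact_force: [-1.7, -1.4, 0.7]
gripper_width: 0.0003
gripper_force: 0.9
```

Emit:
{"op": "drive_tool", "data": {
  "increments": [
    [[-1,0,-0.05,0,0],[-1,0,-0.1,0,0],[-1,0,-0.14,0,0],[-1,0,-0.16,0,0]]
  ]
}}

```text
time_s: 4.82
tcp_pos: [0.6041, -0.0273, 0.0899]
eef_rot: [180.0, -0.0, -78.6]
contact_force: [-3.1, -2.0, 0.4]
gripper_width: 0.0003
gripper_force: 0.8
```

Emit:
{"op": "drive_tool", "data": {
  "increments": [
    [[-1,0,-0.02,0,0],[-1,0,-0.03,0,0]]
  ]
}}

```text
time_s: 5.08
tcp_pos: [0.6074, -0.0266, 0.0899]
eef_rot: [180.0, 0.0, -78.6]
contact_force: [-1.8, -1.8, 0.3]
gripper_width: 0.0005
gripper_force: 0.7
```

Emit:
{"op": "drive_tool", "data": {
  "increments": [
    [[-1,0,-0.03,0,0],[-1,0,-0.03,0,0]]
  ]
}}

```text
time_s: 5.32
tcp_pos: [0.6089, -0.0264, 0.0898]
eef_rot: [179.8, 0.0, -78.6]
contact_force: [-9.6, -0.9, 5.0]
gripper_width: 0.0005
gripper_force: 4.9
```

Emit:
{"op": "drive_tool", "data": {
  "increments": [
    [[-1,0,-0.03,0,0],[-1,0,-0.03,0,0]]
  ]
}}

```text
time_s: 5.58
tcp_pos: [0.6089, -0.0264, 0.0898]
eef_rot: [179.4, 0.0, -78.7]
contact_force: [-20.8, 0.4, 16.2]
gripper_width: 0.0002
gripper_force: 11.9
```

The drawer hit its stop (x = 0.609, with the force rising). I'll back off and rise, then go around to the carton's outer side, checking the jar clearance on the way.

Emit:
{"op": "drive_tool", "data": {
  "increments": [
    [[-1,0,0.15,0,0],[-1,0,0.3,0,0],[-1,0,0.3,-0.5,0],[0,0,0.3,-0.95,0],[0,0,0.3,-0.95,0]]
  ]
}}

```text
time_s: 6.2
tcp_pos: [0.5826, -0.0317, 0.2097]
eef_rot: [-179.4, -0.0, -78.6]
contact_force: [-0.2, -0.0, -0.8]
gripper_width: 0.0153
gripper_force: 0.0
```

```bash
python3 - <<'E'
from h import *
S=camera_model("side");print("jar",at(S,399,265,.075),at(S,399,282,0))
save("wrist","pics/w3.png")
E
python3 go.py .580 -.196 .2 -78
```

```text
jar [ 0.65155299 -0.32498856  0.075     ] [ 0.65454593 -0.33708571  0.        ]
t 6.25 tcp [ 0.5809 -0.0317  0.2068] rot [-1.7964e+02  3.0000e-02 -7.8590e+01] F [-1.1 -0.5 -0.8] w 0.01897250839909306
shift [1.34  0.279 0.055] roll -0.0016
```

View pics/w3.png

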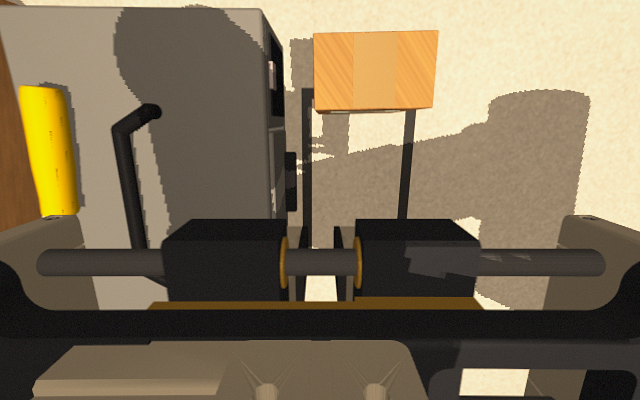

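The drawer is flush: only its lip, at (292,180), stands out. The carton's top corners are at (314,33), (437,30), (432,106) and (314,110), and it is still standing. I'll pass over it to its outer side.

Emit:
{"op": "drive_tool", "data": {
  "increments": [
    [[0,0.9,0.28,0,-0.002],[0,0.9,0.28,0,-0.002],[0,0.9,0.28,0,-0.002]]
  ]
}}

```text
time_s: 6.62
tcp_pos: [0.5667, -0.1474, 0.2027]
eef_rot: [179.9, 0.0, -78.1]
contact_force: [-0.3, 0.2, -0.4]
gripper_width: 0.0426
gripper_force: 0.0
```

Emit:
{"op": "drive_tool", "data": {
  "increments": [
    [[0,0.46,0,0,0],[0,0.46,0,0,0],[0,0.46,0,0.3,0],[0,0.46,0,0.7,0],[0,0.46,0,0.7,0]]
  ]
}}

```text
time_s: 7.25
tcp_pos: [0.5763, -0.1976, 0.116]
eef_rot: [179.6, 0.2, -77.9]
contact_force: [-0.3, -0.2, 0.2]
gripper_width: 0.0439
gripper_force: 0.0
```

```bash
python3 go.py .558 -.100 .116 -78; python3 - <<'E'
from h import *
a=save("side","pics/s2.png")[150:290,270:430];cv2.imwrite("pics/s2c.png",cv2.resize(a,None,fx=4,fy=4,interpolation=cv2.INTER_CUBIC))
E
```

```text
t 7.25 tcp [ 0.5763 -0.1976  0.116 ] rot [ 1.7956e+02  1.6000e-01 -7.7890e+01] F [-0.3 -0.2  0.2] w 0.04392262782937069
shift [-0.827 -0.021  0.002] roll 0.0003
```

View pics/s2c.png

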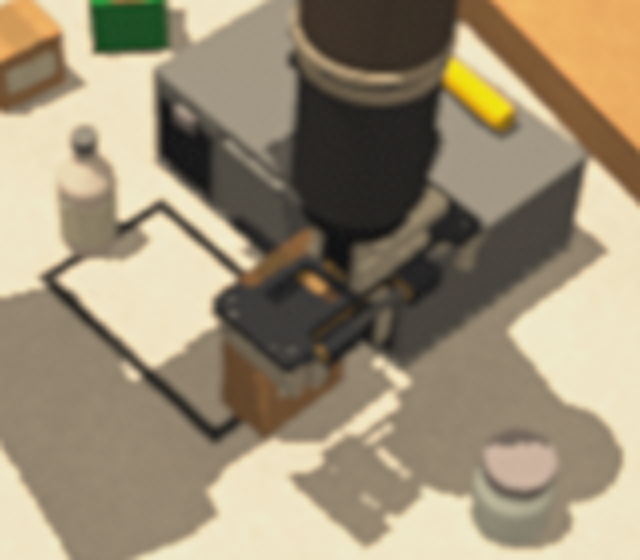

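The drawer is shut, the gripper is at the carton's outer side, and the carton is standing at about (270,390) in the crop. Now the slow push.

Emit:
{"op": "drive_tool", "data": {
  "increments": [
    [[0,-0.08,0,0,0],[0,-0.16,0,0,0],[0,-0.22,0,0,0],[0,-0.27,0,0,0],[0,-0.32,0,0,0]]
  ]
}}

```text
time_s: 7.92
tcp_pos: [0.5712, -0.1609, 0.1203]
eef_rot: [-180.0, -0.0, -77.9]
contact_force: [0.1, 0.0, 1.2]
gripper_width: 0.0438
gripper_force: 0.4
```

Emit:
{"op": "drive_tool", "data": {
  "increments": [
    [[0,-0.05,0,0,0],[0,-0.1,0,0,0],[0,-0.15,0,0,0]]
  ]
}}

```text
time_s: 8.3
tcp_pos: [0.5671, -0.1433, 0.1198]
eef_rot: [180.0, 0.0, -77.9]
contact_force: [0.6, 0.0, 0.7]
gripper_width: 0.0439
gripper_force: 0.1
```

```bash
python3 go.py .558 -.100 .116 -78; python3 - <<'E'
from h import *
a=save("side","pics/s3.png")[150:290,270:430];cv2.imwrite("pics/s3c.png",cv2.resize(a,None,fx=4,fy=4,interpolation=cv2.INTER_CUBIC))
E
```

```text
t 8.3 tcp [ 0.5671 -0.1433  0.1198] rot [ 1.7998e+02  1.0000e-02 -7.7900e+01] F [0.6 0.  0.7] w 0.043868372554444625
shift [-0.369 -0.001  0.032] roll 0.0003
```

View pics/s3c.png

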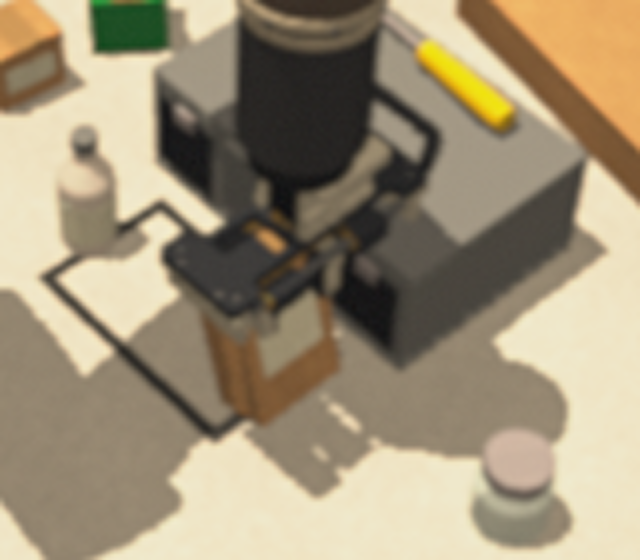

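The carton is tilting about its inner bottom edge, with its base still near (260,420) and no sliding. I'll continue slowly.

Emit:
{"op": "drive_tool", "data": {
  "increments": [
    [[0,-0.05,0,0,0],[0,-0.1,0,0,0],[0,-0.15,0,0,0],[0,-0.2,0,0,0]]
  ]
}}

```text
time_s: 8.85
tcp_pos: [0.5622, -0.1198, 0.12]
eef_rot: [-180.0, 0.0, -77.9]
contact_force: [-0.3, -0.5, 0.4]
gripper_width: 0.0439
gripper_force: 0.0
```

Emit:
{"op": "drive_tool", "data": {
  "increments": [
    [[0,-0.03,0,0,0],[0,-0.06,0,0,0],[0,-0.06,0,0,0],[0,-0.06,0,-0.1,0]]
  ]
}}

```text
time_s: 9.35
tcp_pos: [0.5601, -0.1133, 0.1316]
eef_rot: [179.9, 0.0, -77.9]
contact_force: [0.1, -0.5, 0.7]
gripper_width: 0.0435
gripper_force: 0.0
```

Emit:
{"op": "drive_tool", "data": {
  "increments": [
    [[0,0,0,-0.4,0],[0,0.3,0,-0.8,0],[0,0.9,0,-0.9,0],[0,1,0,-0.9,0],[0,1,0,-0.9,0]]
  ]
}}

```text
time_s: 9.98
tcp_pos: [0.5857, -0.2321, 0.24]
eef_rot: [180.0, 0.0, -78.0]
contact_force: [0.6, 0.6, -0.4]
gripper_width: 0.0438
gripper_force: 0.0
```

```bash
python3 go.py .558 -.100 .116 -78; python3 - <<'E'
from h import *
m=save("side","pics/s4.png");a=m[150:290,270:430];cv2.imwrite("pics/s4c.png",cv2.resize(a,None,fx=5,fy=4.2857,interpolation=cv2.INTER_CUBIC))
E
```

```text
t 9.975 tcp [ 0.5857 -0.2321  0.24  ] rot [ 1.7998e+02  1.0000e-02 -7.8050e+01] F [ 0.6  0.6 -0.4] w 0.04382133131061814
shift [-1.125 -0.002  1.033] roll -0.0001
```

View pics/s4c.png

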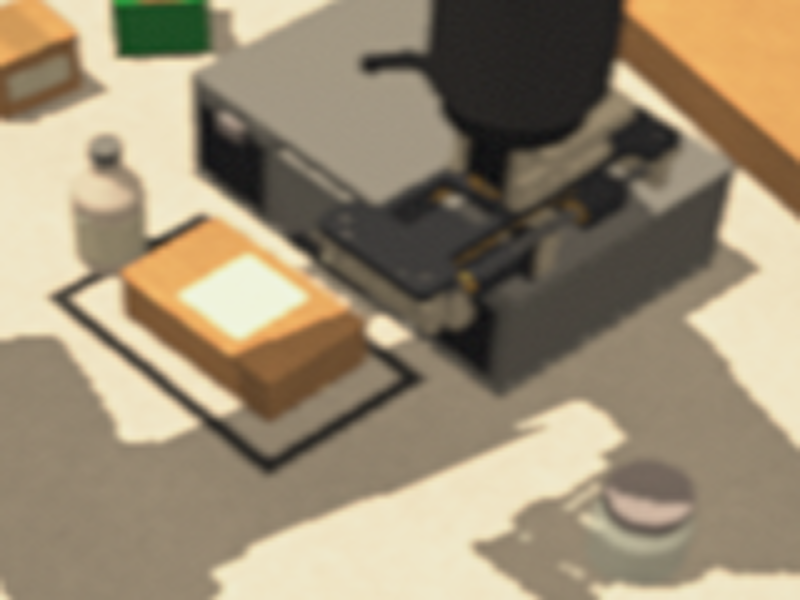

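The carton lies flat inside the tape, with top corners at (125,275), (268,380), (365,325) and (208,222). The bottle, jar and squat carton are standing and the drawer is shut. A quick numeric check before handing in.

```bash
python3 - <<'E'
from h import *
S=camera_model("side");f=lambda u,v,z:at(S,269.5+(u+.5)/5,149.5+(v+.5)/4.2857,z)[:2]*1000
a=np.radians(11);M=np.array([[np.cos(a),np.sin(a)],[-np.sin(a),np.cos(a)]])
o=[f(*q,0) for q in[(53,296),(268,472),(424,378)]];print(np.round(o))
c=(o[0]+o[2])/2 ; c2=(o[0]+o[1])/2+67.5*M[0];print("centre FL-BR unseen",c2)
for q in[(125,275),(268,380),(365,325),(208,222)]:print((M@(f(*q,.05)-c2)).round(1))
E
```

```text
[[ 461.   54.]
 [ 500. -156.]
 [ 629. -132.]]
centre FL-BR unseen [547.07229851 -37.73397279]
[-43.8  58.8]
[-39.8 -73.4]
[ 39.  -74.9]
[30.  64.5]
```

Every corner is well inside the limits (±70.5 mm in x, ±113 mm in y). The robot is clear, so I'm handing in.

```bash
python3 -c "
from plant import job
print(job.close_job())"
```

```text
the job is handed in; nothing more can be done
None
```

I pushed the drawer fully shut, then tipped the carton flat inside the taped outline with at least 27 mm to spare on each side, leaving the bottle, squat carton, jar and tools untouched; I handed the job in at about 10 s, and the hand-in gave no verdict.

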